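# Lock the practice bone in its cam clamp with the hex key

## Robot

A 7-joint arm with a two-finger parallel gripper is mounted at the origin on the work surface. World frame = base frame: x ahead of the robot, y to its left, z up, the work surface at z = 0. Lengths are in m, angles in rad, forces in N, time in s.
With the tool pointing down it reaches from about 0.35 to 0.9 m from the base axis. Payload 19.9 kg.
Tool frame: the origin (TCP) lies at the very end of the fingers, on their centre line; the grasp point (between the pads) lies 19 mm behind it (bot.grasp_offset is the distance from the TCP to the grasp point, in m); z points along the fingers, y is the line along which they close (so a half turn about z gives the same grasp; the last joint's range is limited). The gripper opens to 85 mm and grips with 20 to 120 N. Pads are 22 mm wide; open, the fingers measure 114 mm over their backs; the gripper's body (76 mm by 85 mm) begins 54 mm behind the grasp point. The pads swing forward as they close: fully open they stand 13 mm farther back than shut.
Start: joints at [-1.329, 0.417, -0.01, 1.614, 0.005, 1.111, -0.053], TCP at [0.175, 0.6, 0.231] pointing down, gripper open.
Joint ranges: [-2.81, 2.81], [-0.39, 2.02], [-1.27, 1.25], [0.06, 2.57], [-1.19, 4.33], [0.19, 2], [-2.82, 2.82]. Speed limits (rad/s): [1.89, 1.89, 2.39, 2.39, 3.01, 3.01, 3.01].

## Interface

Orientations are given as [roll, pitch, yaw] about the fixed x, y, z axes, in that order (R = Rz(yaw) Ry(pitch) Rx(roll)).
In Python, from cell import bot gives the robot as it stands.
- The arm moves only by the tool play_rows, never from a script. Its argument "increments" is a list of rows, each a list of 3 entries, a list of its own where there are three numbers: the shift along the world's x, y, z in mm, then the turn, a rotation vector about the world's x, y, z in degrees, then the opening, from 0 (shut) to 1 (fully open). A call has 1 to 12 rows; each row shifts and turns the commanded pose from where the row before left it; what a row does not reach is not made up. A row lasts 1/12 s, in which the tool goes at most 41.7 mm and 7.16 degrees, less where a joint would pass 70% of its speed; a pose out of reach is approached as far as the arm can. A call with a gripper value outside its range is refused whole. The fingers move at their own pace and stop on an object; "newtons" is the grip in N (left out, the last holds). Time passes only in rows, so rows that do not move let the fingers close. It gives the time, the measured TCP pose, the force, the opening and the grip force at its end, in the units of the state.
- bot.get_state(): the state, without advancing time (a new reading comes with each control period).
- bot.read_camera(name): name is "scene" or "side" or "wrist"; returns a dict with "color" (420x560x3 uint8, red, green, blue), "depth" (420x560 float32, m along the optical axis (not along the pixel's ray), 0 where there is no reading), "K" (3x3 intrinsics, pixels), "rvec" (rotation vector, rad) and "tvec" (3), from world to camera coordinates, as OpenCV has them. Camera axes: x right, y down, z forward; pixel columns grow to the right and rows downward; lengths in m; the calibration is good to about 2 mm. A picture is of the moment at which its call begins.
- bot.sign_off(): hands the job in; it is judged then, once.
The state is a dict: "time_s": time; "joints": joint angles; "joint_velocities": joint speeds; "joint_efforts": joint torques, N m; "ee_pos": TCP position; "ee_rot": TCP orientation; "ft_force": force on the tool from outside, world axes, zero at the start; "moment": the same for the moment, N m; "gripper_width": opening from 0.0 (shut) to 1.0 (fully open); "grip_force": force on a finger pad.
Only numpy, scipy, OpenCV 4.12 (cv2) and the standard library are available. Lean on these libraries where they do the work, as an engineer would, in place of code of your own. Each camera call takes 0.05 s, during which the arm holds its last target. There are 200 camera calls.

## Task

Take the bar-handled hex key out of its grey block, fit it down the funnelled well of the bone holder and turn it until it drops fully into the hidden hex socket, then turn the screw clockwise to its stop so that the jaw closes on the practice bone. Let go, leaving the key standing fully home in the socket, and do not disturb the pot of instruments, the forceps, the grey roll or the white slab.

Things in the scene. Friction and masses are not known exactly. Their poses are not given: they have to be found in the camera images.
- key_grip (a point): centre of the hex key's black bar handle: 64 mm long (x), 22 wide (y), 30 high (z), flat sides, gripped across its width. x along the bar, z up along the shank. The key starts upright in its block, about 0.2 kg, mostly in the shank
- key_tip (a point): centre of the flat lower end of the key's straight steel hex shank, 90 mm below key_grip on the same axis (the bar's underside is 75 above it); z up. Shank 18 mm across flats, 20.8 over corners, two flats square to the bar's y. If it catches a few mm into the socket, turning it a little to and fro under light pressure lets it go home
- stand: fixed grey block, 64 x 64 x 50 mm high, that holds the key at the start; origin at the centre of its underside, on the table. Its round hole, 25 diameter and 45 deep, holds the key's tip 5 mm above the table: lift the key by more than 50 mm to clear it
- well_mouth (a point): centre of the rim of the dark funnel on the square 56 mm cam housing of the bone holder, 87 mm above the table; z up, x towards the bone. Funnel radius 17 at the rim, 11 at 10 below; then a bore of 21.8 diameter down to the screw's face 27 below the rim. Holder and its white tray (300 x 220 x 30) are fixed. Fully home the key's tip is 41 below this point
- screw_face (a point): point on the well's axis level with the screw's flat face, 27 mm below well_mouth; fixed to the holder, it does not show the screw's angle. Hex socket in the face: 19.2 across flats, 14 deep, at an unknown angle (repeats every 60 degrees). The key rests on the face until within about 7 degrees of the socket's angle, then it can go down by 14
- cam_screw (a joint): turn of the screw, rad, growing clockwise seen from above; starts between 0 and 0.3 (this does not tell the socket's angle), stop with the jaw shut on the bone at 1.2. It stays where it is left; turning takes about 0.1 N m, and pressing the key lightly on its face does not turn it
- pot: bystander: white pot of instruments, 64 mm across, up to 130 high, loose; origin at its underside
- forceps: bystander: steel forceps, 120 mm, loose in the holder's white tray; origin at its underside
- tape: bystander: grey roll, 76 mm across, 24 high, loose; origin at its underside
- rest: bystander: white slab, 70 x 100 x 22 mm, loose; origin at its underside

How it is judged:
On the way, in this order (a step that is already met when the one before it is completed fails the run):
1. the key is lifted clear of its block (height (world z) of key_tip above 0.055 m), for 0.1 s.
2. the key has dropped into the hex socket (at least 9 of its 14 mm) (z of key_tip in the frame of well_mouth below -0.036 m and horizontal distance between key_tip and well_mouth below 0.003 m), for 0.2 s.
3. the screw is turned to its stop (value of joint cam_screw above 1.1 rad), for 0.1 s.
At the end, for the whole second after the job is handed in: the screw stands at its stop (1.1 rad or more of 1.2), at rest; the key is released, upright within 7 degrees in the well, its tip within 3 mm of the well's axis and at least 10 mm deep in the 14 mm hex socket (value of joint cam_screw above 1.1 rad and z of key_tip in the frame of well_mouth below -0.037 m and horizontal distance between key_tip and well_mouth below 0.003 m and angle between key_tip's own z axis and vertical below 0.12 rad and velocity of joint cam_screw below 0.05 rad/s); the robot touches nothing.
It fails at once if the pot, forceps, roll or slab is moved by more than 30 mm (distance of any of pot, forceps, tape, rest from where it was at the start of the episode above 0.03 m).
It also fails if it takes over 54 s, if anything falls off the work surface, if the arm or the gripper's body presses on something with over 40 N, if the wrist force passes 120 N, or if a joint passes its speed limit or range.

## Working session

There is one attempt and no reset: what is moved stays moved. The work goes in short steps, Python scripts to look and compute and a tool call to move; the robot and the scene stay as the last step left them, time stands still between calls to the robot, and variables do not carry over. Pictures are saved under pics/ and viewed, at most 10 in all, crops included, and the job is handed in when it is done.

Besides the shell and the picture viewer there is one more tool, called after "Call:" by a JSON object that holds its "api" and its "payload", one argument or row to a line. play_rows: Moves the arm, as the interface text tells. Its arguments: {"type":"object","properties":{"increments":{"type":"array","items":{"type":"array"}},"newtons":{"type":"number"}},"required":["increments"]}

```bash
mkdir -p pics; cat > h.py <<'E'
from cell import bot
import numpy as np, cv2
def cap(n):
    c=bot.read_camera(n); np.savez(f'pics/{n}.npz',**c); return c
def pts(c):
    d=c['depth'];v,u=np.indices(d.shape);K=c['K']
    p=np.stack([(u-K[0,2])/K[0,0]*d,(v-K[1,2])/K[1,1]*d,d],-1)
    R=cv2.Rodrigues(np.array(c['rvec'],float))[0]
    return (p-np.array(c['tvec']).ravel())@R
def proj(c,P):
    return cv2.projectPoints(np.array(P,float).reshape(-1,3),c['rvec'],c['tvec'],c['K'],None)[0].reshape(-1,2)
E
python3 - <<'E'
from h import *
s=bot.get_state();print(s)
a=[cap(n) for n in('scene','side','wrist')]
cv2.imwrite('pics/scene1.png',cv2.resize(a[0]['color'][:,:,::-1],(800,600)))
cv2.imwrite('pics/side1.png',cv2.resize(a[1]['color'][:,:,::-1],(800,600)))
for c in a: 
    R=cv2.Rodrigues(np.array(c['rvec'],float))[0];print(-R.T@np.array(c['tvec']).ravel(),R[2])
E
```

```text
{'time_s': 0.0, 'joints': array([-1.32851799,  0.4179894 , -0.01031655,  1.61417781,  0.00468623,
        1.11071261, -0.05299558]), 'joint_velocities': array([-0.00044925, -0.00073888,  0.00041241,  0.00190543, -0.00029492,
        0.00066224, -0.00061995]), 'joint_efforts': array([-2.73674732e-04, -8.64441419e+01,  6.78387601e-01, -4.34917796e+01,
        1.90457620e-02,  7.30392101e-03, -2.45361730e-05]), 'ee_pos': array([0.17489021, 0.59966145, 0.23064905]), 'ee_rot': array([-3.14033182e+00,  7.55247506e-05,  2.85783330e+00]), 'ft_force': array([-0.36490593, -0.73828623, -0.20034789]), 'moment': array([-0.05886729,  0.04742913,  0.01432392]), 'grip_force': 0.0, 'gripper_width': 0.9972297811876125}
[0.93877611 0.39166527 0.85999552] [-0.37989767 -0.46789077 -0.79796991]
[ 0.10466312 -0.88679011  0.71710935] [ 0.42207254  0.72937816 -0.53838859]
[0.10968483 0.62016663 0.37295161] [ 0.26162157 -0.07902894 -0.96192961]
```

View pics/scene1.png

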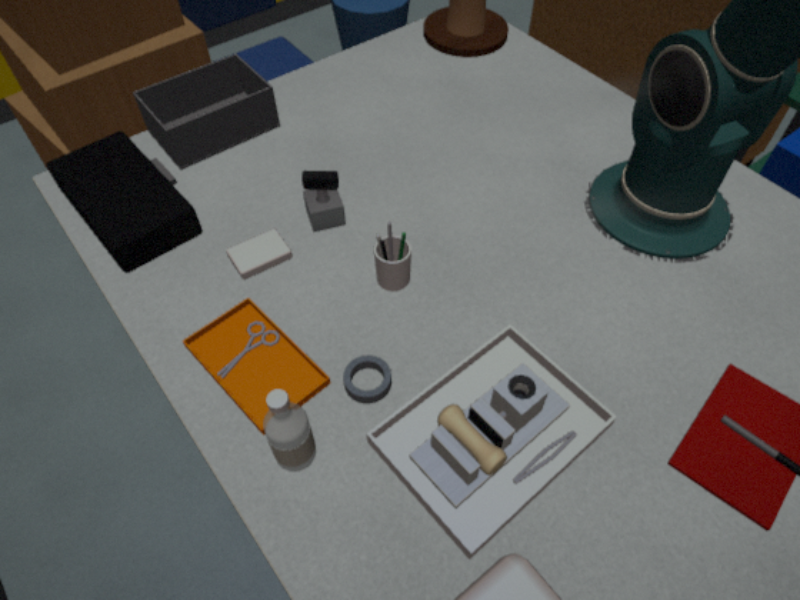

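View pics/side1.png

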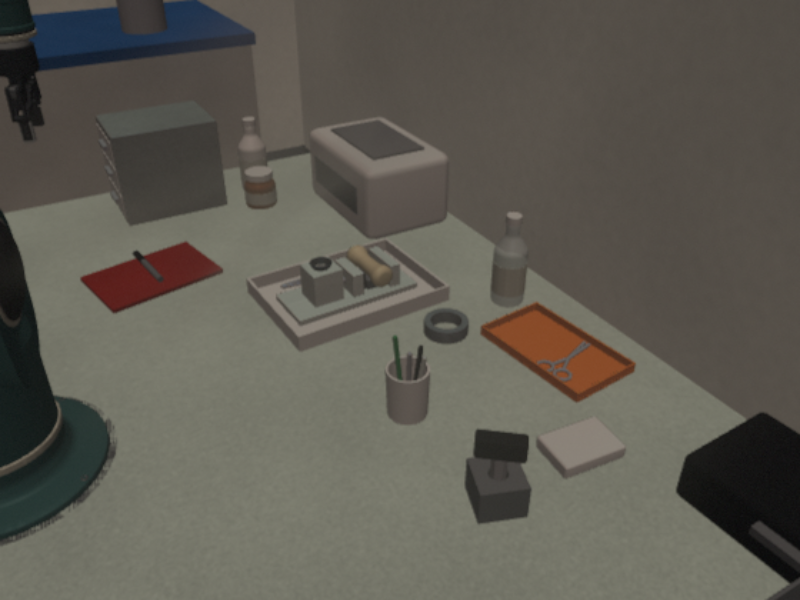

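The scene view shows the key's bar near (320,180), its block at (325,208), the funnel at (522,385), the pot at (393,265), the roll at (367,378) and the slab at (258,253). The side view shows the bar at (501,446) and the funnel at (320,263).

```bash
python3 - <<'E'
from h import *
for n,kb,fn in(('scene',(320,180),(522,385)),('side',(501,446),(320,263))):
    c=np.load(f'pics/{n}.npz');P=pts(c)
    for nm,(u,v),zr in(('bar',kb,(.103,.116)),('barall',kb,(.078,.118)),('block',kb,(.045,.054)),('hous',fn,(.08,.094)),('pot',(393,265) if n=='scene' else (407,385),(.03,.2)),('tape',(367,378) if n=='scene' else (446,325),(.012,.05)),('slab',(258,253) if n=='scene' else(580,446),(.012,.04))):
        u=int(u*.7);v=int(v*.7);w=45
        Q=P[max(v-w,0):v+w,max(u-w,0):u+w].reshape(-1,3);ctr=P[v,u]
        Q=Q[(Q[:,2]>zr[0])&(Q[:,2]<zr[1])]
        Q=Q[np.hypot(*(Q[:,:2]-np.median(Q[:,:2],0)).T)<.06]
        r=cv2.minAreaRect((Q[:,:2]*1000).astype(np.float32))
        print(n,nm,len(Q),Q.mean(0).round(4),np.median(Q[:,2]).round(4),np.round(r[0],1),np.round(r[1],1),round(r[2],1))
# 4x crops of funnel, key
out=[]
for n,(u,v) in(('scene',(320,180)),('scene',(522,385)),('side',(501,446)),('side',(320,263))):
    c=np.load(f'pics/{n}.npz')['color'];u=int(u*.7);v=int(v*.7)
    print(n,'crop origin',u-33,v-25)
    out.append(cv2.resize(c[v-25:v+25,u-33:u+33,::-1],(396,300),interpolation=cv2.INTER_CUBIC))
im=np.vstack([np.hstack(out[:2]),np.hstack(out[2:])]);cv2.imwrite('pics/crop1.png',np.clip(im*1.6,0,255).astype(np.uint8))
E
```

```text
scene bar 183 [ 0.5386 -0.3787  0.1092] 0.1096 [ 538.1 -382. ] [25.2 64.9] 50.1
scene barall 342 [ 0.5402 -0.3763  0.1013] 0.1044 [ 538.5 -380.5] [26.2 64.5] 53.9
scene block 324 [ 0.5431 -0.3749  0.0499] 0.0501 [ 537.6 -382. ] [70.1 64.5] 69.6
scene hous 151 [0.5411 0.1492 0.0851] 0.0855 [545.5 151.2] [54.6 39.2] 14.3
scene pot 747 [ 0.5306 -0.1731  0.0683] 0.0684 [ 527.9 -176.9] [62. 63.] 1.1
scene tape 563 [ 0.6901 -0.0264  0.0228] 0.0237 [685.7 -11.5] [ 75.4 118.1] 10.0
scene slab 838 [ 0.6927 -0.3632  0.0215] 0.0219 [ 689.7 -367.5] [ 73.8 100.2] 85.5
side bar 375 [ 0.5344 -0.383   0.1072] 0.1073 [ 535.4 -380.9] [25.7 63.1] 51.1
side barall 763 [ 0.5319 -0.3861  0.0992] 0.1028 [ 535.5 -381.3] [26.3 63.8] 51.1
side block 753 [ 0.5303 -0.3876  0.0478] 0.0477 [ 535.3 -381.5] [66.5 65.1] 69.8
side hous 80 [0.7316 0.3208 0.0863] 0.0858 [726.3 330.3] [27.2 70.3] 36.8
side pot 1089 [ 0.5201 -0.1851  0.0671] 0.0667 [ 525.1 -177.9] [66.  61.1] 59.1
side tape 357 [0.6959 0.0364 0.0206] 0.0207 [703.5  28.4] [110.3  85.9] 19.9
side slab 1397 [ 0.6831 -0.3712  0.0189] 0.0193 [ 688.  -368.4] [ 71.9 103. ] 86.2
scene crop origin 191 100
scene crop origin 332 244
side crop origin 317 287
side crop origin 191 159
```

View pics/crop1.png

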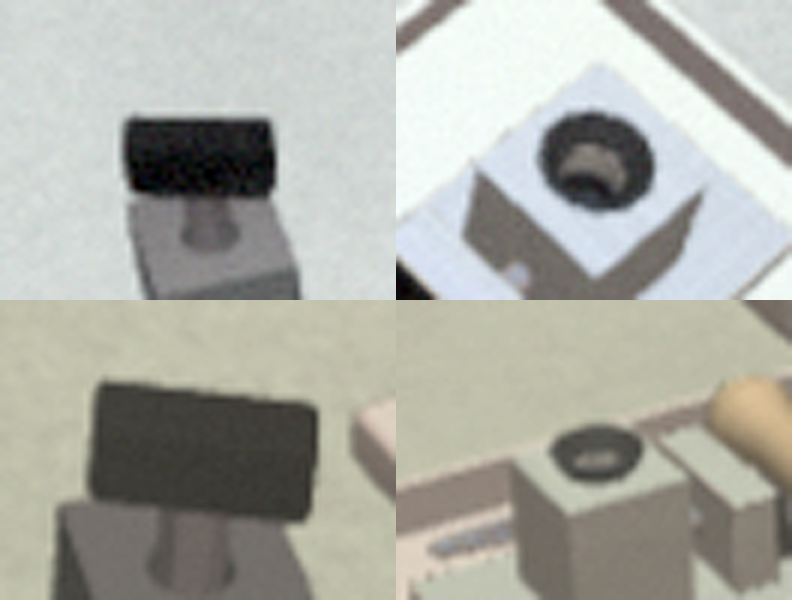

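The crops show the funnel rim centred at about (365.5,270.8) in the scene image and (224.7,184.5) in the side image. The bar's long axis is at about -39°, and its centre is near (0.5365,-0.381).

```bash
cat >> h.py <<'E'
def ray(c,u,v,z):
    R=cv2.Rodrigues(np.array(c['rvec'],float))[0];C=-R.T@np.array(c['tvec']).ravel()
    d=R.T@np.linalg.inv(c['K'])@[u,v,1];return C+d*(z-C[2])/d[2]
E
python3 - <<'E'
from h import *
a=np.load('pics/scene.npz');b=np.load('pics/side.npz')
print(ray(a,365.5,270.8,.087),ray(b,224.7,184.5,.087))
P=pts(a);Q=P.reshape(-1,3);m=(np.hypot(Q[:,0]-.62,Q[:,1]-.19)<.12)
print('max z near holder',np.sort(Q[m,2])[-30::10])
from scipy.spatial.transform import Rotation as R
print(R.from_euler('xyz',bot.get_state()['ee_rot']).as_matrix().round(3))
E
```

```text
[0.54382924 0.15320032 0.087     ] [0.53912472 0.14090232 0.087     ]
max z near holder [0.08754045 0.08790665 0.08837065]
[[-0.96   0.28  -0.   ]
 [ 0.28   0.96  -0.001]
 [-0.    -0.001 -1.   ]]
```

Call:
{"api": "play_rows", "payload": {
  "increments": [
    [[20, -36, 0], [0, 0, -2], 1],
    [[20, -36, 0], [0, 0, -2], 1],
    [[20, -36, 0], [0, 0, -2], 1],
    [[20, -36, 0], [0, 0, -2], 1],
    [[20, -36, 0], [0, 0, -2], 1],
    [[20, -36, 0], [0, 0, -2], 1],
    [[20, -36, 0], [0, 0, -2], 1],
    [[20, -36, 0], [0, 0, -2], 1],
    [[20, -36, 0], [0, 0, -2], 1],
    [[20, -36, 0], [0, 0, -2], 1],
    [[20, -36, 0], [0, 0, -2], 1],
    [[20, -36, 0], [0, 0, -1], 1]
  ]
}}

```text
time_s: 1.15
ee_pos: [0.4154, 0.166, 0.2314]
ee_rot: [3.141, -0.0, 2.454]
ft_force: [1.5, 0.8, 0.2]
gripper_width: 1.003
grip_force: 0.0
```

```bash
python3 - <<'E'
from h import *
c=cap('wrist');print(proj(c,[[.5438,.153,.087],[.539,.141,.087]]))
cv2.imwrite('pics/w1.png',np.clip(cv2.resize(c['color'][:,:,::-1],(800,600))*1.4,0,255).astype(np.uint8))
E
```

```text
[[346.33730033 296.65728825]
 [334.8594792  299.81103702]]
```

View pics/w1.png

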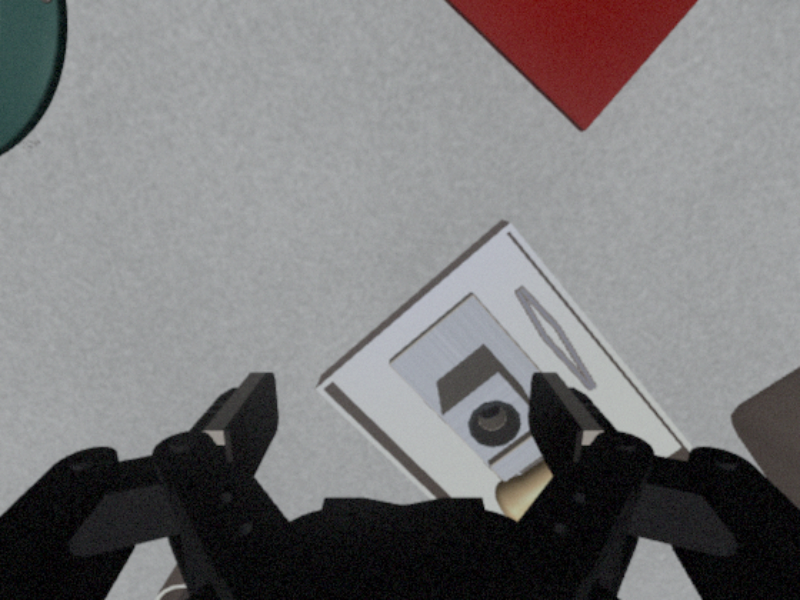

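The wrist view has the funnel at (494,422) in the 800-wide picture, which agrees with the scene estimate of about (0.544,0.153). The tool is now aligned to the bar's yaw, so I'll move over to the key.

```bash
python3 - <<'E'
from h import *
c=np.load('pics/wrist.npz');print(ray(c,345.8,295.4,.087))
E
```

```text
[0.54217518 0.15345865 0.087     ]
```

Call:
{"api": "play_rows", "payload": {
  "increments": [
    [[4, -40, 0], [0, 0, 0], 1],
    [[4, -40, 0], [0, 0, 0], 1],
    [[4, -40, 0], [0, 0, 0], 1],
    [[4, -40, 0], [0, 0, 0], 1],
    [[4, -40, 0], [0, 0, 0], 1],
    [[4, -40, 0], [0, 0, 0], 1],
    [[4, -40, 0], [0, 0, 0], 1],
    [[4, -40, 0], [0, 0, 0], 1],
    [[4, -40, 0], [0, 0, 0], 1],
    [[4, -40, 0], [0, 0, 0], 1],
    [[4, -40, 0], [0, 0, 0], 1],
    [[0, 0, 0], [0, 0, 0], 1]
  ]
}}

```text
time_s: 2.2
ee_pos: [0.4577, -0.2792, 0.2314]
ee_rot: [-3.139, 0.002, 2.449]
ft_force: [-0.4, -0.7, -0.4]
gripper_width: 1.0
grip_force: 0.0
```

```bash
python3 - <<'E'
from h import *
c=cap('wrist');print(bot.get_state()['ee_pos'],proj(c,[[.5365,-.381,.11]]))
cv2.imwrite('pics/w2.png',np.clip(cv2.resize(c['color'][:,:,::-1],(800,600))*1.4,0,255).astype(np.uint8))
P=pts(c).reshape(-1,3)
for lo,hi in((.1,.118),(.045,.055)):
    Q=P[(P[:,2]>lo)&(P[:,2]<hi)&(np.hypot(P[:,0]-.5365,P[:,1]+.381)<.06)]
    print(len(Q),cv2.minAreaRect((Q[:,:2]*1000).astype(np.float32)),np.median(Q,0))
E
```

```text
[ 0.45796078 -0.27586279  0.23095238] [[254.01023328 323.93097816]]
1194 ((537.5941772460938, -380.41766357421875), (22.204666137695312, 63.585296630859375), 50.261714935302734) [ 0.53482808 -0.37716062  0.10963232]
1717 ((538.2460327148438, -381.1181640625), (64.43804168701172, 64.85106658935547), 70.19712829589844) [ 0.52910859 -0.37093119  0.04989918]
```

View pics/w2.png

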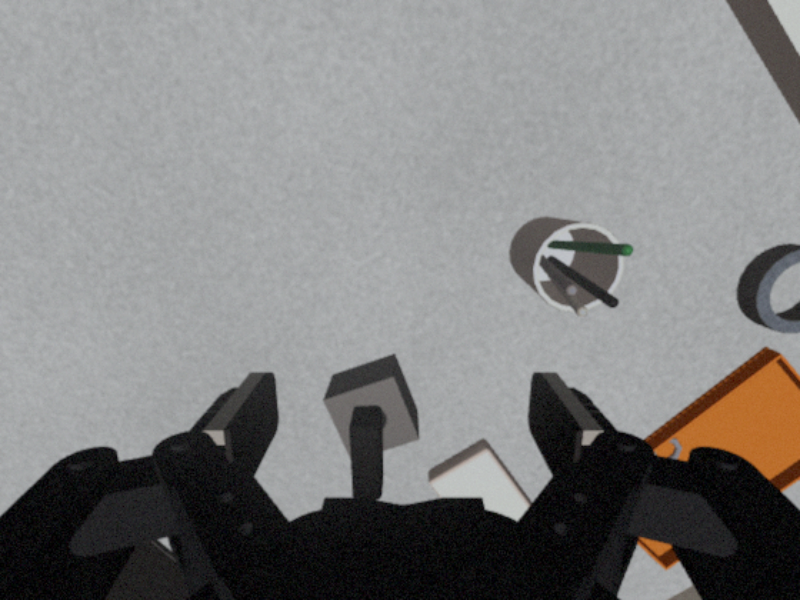

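The wrist view shows the bar at about (368,450) between the fingers' column and the pot well clear at (580,265). The refined key position is (0.5375,-0.3805).

Call:
{"api": "play_rows", "payload": {
  "increments": [
    [[16, -22, 0], [0, 0, 0], 1],
    [[16, -22, 0], [0, 0, 0], 1],
    [[16, -21, -10], [0, 0, 0], 1],
    [[16, -21, -20], [0, 0, 0], 1],
    [[14.5, -20, -30], [0, 0, 0], 1],
    [[0, 0, -30], [0, 0, 0], 1],
    [[0, 0, 0], [0, 0, 0], 1],
    [[0, 0, 0], [0, 0, 0], 1],
    [[0, 0, 0], [0, 0, 0], 1]
  ]
}}

```text
time_s: 3.0
ee_pos: [0.538, -0.3775, 0.1431]
ee_rot: [3.141, 0.001, 2.457]
ft_force: [0.8, -0.7, 0.8]
gripper_width: 1.001
grip_force: 0.0
```

Call:
{"api": "play_rows", "payload": {
  "increments": [
    [[0, -3, -20], [0, 0, -0.5], 1],
    [[0, 0, -20], [0, 0, 0], 1],
    [[0, 0, -17], [0, 0, 0], 1],
    [[0, 0, -10], [0, 0, 0], 1],
    [[0, 0, 0], [0, 0, 0], 0.6],
    [[0, 0, 0], [0, 0, 0], 0.3],
    [[0, 0, 0], [0, 0, 0], 0.2],
    [[0, 0, 0], [0, 0, 0], 0.1],
    [[0, 0, 0], [0, 0, 0], 0.0],
    [[0, 0, 0], [0, 0, 0], 0.0],
    [[0, 0, 0], [0, 0, 0], 0.0]
  ],
  "newtons": 70
}}

```text
time_s: 3.92
ee_pos: [0.5379, -0.3813, 0.0753]
ee_rot: [3.141, 0.001, 2.448]
ft_force: [-1.0, 1.1, 7.3]
gripper_width: 0.247
grip_force: 68.5
```

Call:
{"api": "play_rows", "payload": {
  "increments": [
    [[0, 0, 5], [0, 0, 0], 0],
    [[0, 0, 10], [0, 0, 0], 0],
    [[0, 0, 15], [0, 0, 0], 0],
    [[0, 0, 20], [0, 0, 0], 0],
    [[0, 0, 25], [0, 0, 0], 0],
    [[0, 0, 25], [0, 0, 0], 0],
    [[0, 0, 25], [0, 0, 0], 0],
    [[0, 0, 25], [0, 0, 0], 0],
    [[0, 0, 10], [0, 0, 0], 0],
    [[0, 0, 0], [0, 0, 0], 0],
    [[0, 0, 0], [0, 0, 0], 0]
  ]
}}

```text
time_s: 4.83
ee_pos: [0.5374, -0.3808, 0.2342]
ee_rot: [3.141, 0.0, 2.448]
ft_force: [-0.4, 0.5, -2.8]
gripper_width: 0.243
grip_force: 68.7
```

```bash
python3 - <<'E'
from h import *
c=cap('side');d=cap('scene')
s=bot.get_state();print(s['ee_pos'],s['ft_force'],s['moment'])
x,y,z=s['ee_pos'];o=[]
for k in(c,d):
    u,v=proj(k,[[x,y,z-.03]])[0].astype(int);print(u-33,v-25)
    o.append(cv2.resize(k['color'][max(v-25,0):v+25,u-33:u+33,::-1],(396,300),interpolation=cv2.INTER_CUBIC))
cv2.imwrite('pics/k.png',np.clip(np.hstack(o)*1.6,0,255).astype(np.uint8))
E
```

```text
[ 0.53705712 -0.38049711  0.23282362] [ 0.37773731 -0.40838499 -2.10970135] [ 0.04012042 -0.02812162  0.00382362]
322 236
186 66
```

View pics/k.png

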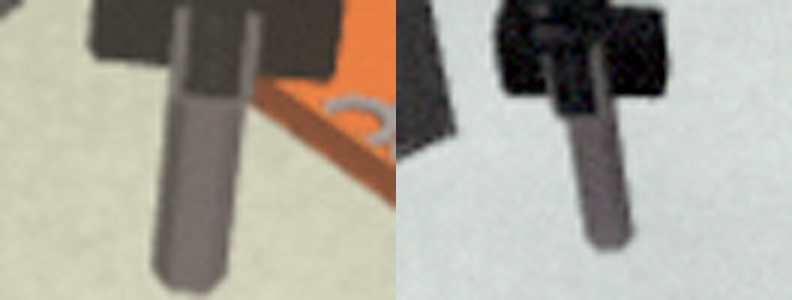

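The key is held and hanging clear. Its tip is at about (353.7,283) in the side image and (221.5,106.8) in the scene image; I'll compare these with where a vertical key's tip should appear.

```bash
python3 - <<'E'
from h import *
T=np.array([.5372,-.3807,.162])
for n,uv in(('side',(353.7,282.7)),('scene',(221.5,106.3))):
    c=np.load(f'pics/{n}.npz');print(n,proj(c,[T,T+[0,0,.07]]),ray(c,*uv,.162))
E
```

```text
side [[353.76860853 281.12914827]
 [357.27780663 246.99237812]] [ 0.5347167  -0.38383667  0.162     ]
scene [[220.98463544 105.26083029]
 [217.48808209  81.53333033]] [ 0.53834741 -0.37658148  0.162     ]
```

Call:
{"api": "play_rows", "payload": {
  "increments": [
    [[-18, 36, 4], [0, 0, 0], 0],
    [[-15, 36, 4], [0, 0, 0], 0],
    [[-12, 38, 0], [0, 0, 0], 0],
    [[-8, 38, 0], [0, 0, 0], 0],
    [[-4, 38, 0], [0, 0, 0], 0],
    [[0, 38, 0], [0, 0, 0], 0],
    [[0, 38, 0], [0, 0, 0], 0],
    [[4, 38, 0], [0, 0, 0], 0],
    [[8, 38, 0], [0, 0, 0], 0],
    [[12, 38, 0], [0, 0, 0], 0],
    [[12, 38, 0], [0, 0, 0], 0],
    [[12, 38, 0], [0, 0, 0], 0]
  ]
}}

```text
time_s: 5.93
ee_pos: [0.5281, 0.073, 0.2413]
ee_rot: [-3.14, -0.001, 2.448]
ft_force: [1.3, -0.2, -2.1]
gripper_width: 0.248
grip_force: 69.2
```

The tip agrees with a vertical key to about a pixel. Next I'll hover it just above the funnel.

Call:
{"api": "play_rows", "payload": {
  "increments": [
    [[5, 27, 0], [0, 0, 0], 0],
    [[5, 27, 0], [0, 0, 0], 0],
    [[5, 26, 0], [0, 0, 0], 0],
    [[0, 0, -10], [0, 0, 0], 0],
    [[0, 0, -20], [0, 0, 0], 0],
    [[0, 0, -20], [0, 0, 0], 0],
    [[0, 0, -15], [0, 0, 0], 0],
    [[0, 0, 0], [0, 0, 0], 0],
    [[0, 0, 0], [0, 0, 0], 0],
    [[0, 0, 0], [0, 0, 0], 0]
  ]
}}

```text
time_s: 6.77
ee_pos: [0.5437, 0.1508, 0.1777]
ee_rot: [-3.142, 0.0, 2.447]
ft_force: [0.9, -0.1, -2.1]
gripper_width: 0.25
grip_force: 69.1
```

```bash
python3 - <<'E'
from h import *
s=bot.get_state();print(s['ee_pos'],s['ft_force'],s['moment'])
x,y,z=s['ee_pos'];o=[]
for n in('side','scene'):
    k=cap(n)
    u,v=proj(k,[[x,y,.10]])[0].astype(int);print(n,u-33,v-25,proj(k,[[x,y,z-.071]]),proj(k,[[.5438,.1532,.087]]))
    o.append(cv2.resize(k['color'][max(v-25,0):v+25,u-33:u+33,::-1],(396,300),interpolation=cv2.INTER_CUBIC))
cv2.imwrite('pics/k2.png',np.clip(np.hstack(o)*1.6,0,255).astype(np.uint8))
E
```

```text
[0.5437178  0.1508127  0.17770307] [ 0.86000648 -0.0743688  -2.11931242] [ 0.01393713  0.02412652 -0.03130299]
side 191 152 [[224.26620976 175.36265068]] [[224.33930777 181.91638198]]
scene 332 241 [[366.17676348 265.10777179]] [[365.51018425 270.79209926]]
```

View pics/k2.png

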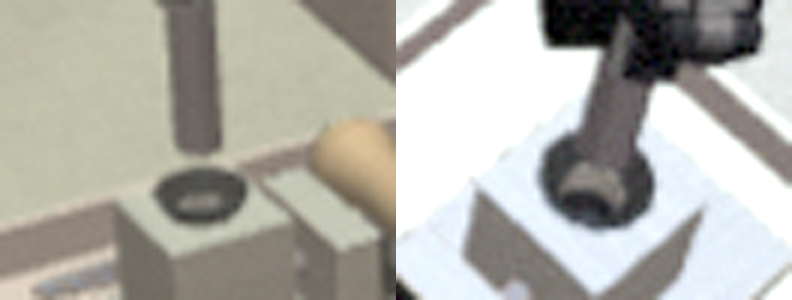

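Side view: tip at (224,177), about 1.3 px below the prediction, and funnel at (224.5,184.5). Scene view: tip just behind the funnel centre at (365.5,271). I'll triangulate the well with these biases removed.

```bash
python3 - <<'E'
from h import *
a=np.load('pics/scene.npz');b=np.load('pics/side.npz')
print(ray(a,365.2,270.2,.087),ray(b,224.8,183.3,.087),ray(b,224.8,182.8,.087))
print(bot.get_state()['joints'])
E
```

```text
[0.54333514 0.15182445 0.087     ] [0.54186222 0.14625988 0.087     ] [0.54291944 0.14855598 0.087     ]
[-0.72524685  0.40200429  0.5036864   1.83398598 -0.23228467  0.96281619
  0.75498062]
```

Call:
{"api": "play_rows", "payload": {
  "increments": [
    [[-0.7, 0.7, -6], [0, 0, 0], 0],
    [[0, 0, -6], [0, 0, 0], 0],
    [[0, 0, -5], [0, 0, 0], 0],
    [[0, 0, -4], [0, 0, 0], 0],
    [[0, 0, -3], [0, 0, 0], 0],
    [[0, 0, -2], [0, 0, 0], 0],
    [[0, 0, 0], [0, 0, 0], 0],
    [[0, 0, 0], [0, 0, 0], 0]
  ]
}}

```text
time_s: 7.53
ee_pos: [0.5428, 0.1516, 0.1513]
ee_rot: [-3.141, 0.0, 2.448]
ft_force: [0.4, -0.3, -2.8]
gripper_width: 0.246
grip_force: 69.3
```

Call:
{"api": "play_rows", "payload": {
  "increments": [
    [[0, 0, -2], [0, 0, 0], 0],
    [[0, 0, -2], [0, 0, 0], 0],
    [[0, 0, -1], [0, 0, 0], 0],
    [[0, 0, 0], [0, 0, 0], 0]
  ]
}}

```text
time_s: 7.87
ee_pos: [0.5427, 0.1516, 0.146]
ee_rot: [-3.141, -0.0, 2.448]
ft_force: [0.1, -0.2, -2.5]
gripper_width: 0.251
grip_force: 69.3
```

Call:
{"api": "play_rows", "payload": {
  "increments": [
    [[0, 0, -2], [0, 0, 0], 0],
    [[0, 0, -2], [0, 0, 0], 0],
    [[0, 0, -2], [0, 0, 0], 0],
    [[0, 0, -2], [0, 0, 0], 0],
    [[0, 0, 0], [0, 0, 0], 0]
  ]
}}

```text
time_s: 8.28
ee_pos: [0.5427, 0.1516, 0.1378]
ee_rot: [-3.141, 0.0, 2.448]
ft_force: [-0.5, 1.1, -3.7]
gripper_width: 0.246
grip_force: 69.3
```

Call:
{"api": "play_rows", "payload": {
  "increments": [
    [[0, 0, -2], [0, 0, 0], 0],
    [[0, 0, -2], [0, 0, 0], 0],
    [[0, 0, -2], [0, 0, 0], 0],
    [[0, 0, -1], [0, 0, 0], 0],
    [[0, 0, 0], [0, 0, 0], 0]
  ]
}}

```text
time_s: 8.7
ee_pos: [0.5428, 0.1516, 0.131]
ee_rot: [-3.141, 0.0, 2.448]
ft_force: [1.4, -1.0, -2.5]
gripper_width: 0.252
grip_force: 69.3
```

Call:
{"api": "play_rows", "payload": {
  "increments": [
    [[0, 0, -1], [0, 0, 0], 0],
    [[0, 0, -1], [0, 0, 0], 0],
    [[0, 0, -1], [0, 0, 0], 0],
    [[0, 0, 0], [0, 0, 0], 0]
  ]
}}

```text
time_s: 9.03
ee_pos: [0.543, 0.1517, 0.1282]
ee_rot: [3.141, 0.0, 2.448]
ft_force: [2.2, -0.5, -2.8]
gripper_width: 0.246
grip_force: 69.3
```

Call:
{"api": "play_rows", "payload": {
  "increments": [
    [[0, 0, -1], [0, 0, 0], 0],
    [[0, 0, -1], [0, 0, 0], 0],
    [[0, 0, -1], [0, 0, 0], 0],
    [[0, 0, 0], [0, 0, 0], 0]
  ]
}}

```text
time_s: 9.37
ee_pos: [0.543, 0.1517, 0.1252]
ee_rot: [3.141, 0.0, 2.448]
ft_force: [3.4, -0.3, -1.7]
gripper_width: 0.249
grip_force: 69.3
```

Call:
{"api": "play_rows", "payload": {
  "increments": [
    [[0, 0, -1], [0, 0, 0], 0],
    [[0, 0, -1], [0, 0, 0], 0],
    [[0, 0, -1], [0, 0, 0], 0],
    [[0, 0, 0], [0, 0, 0], 0]
  ]
}}

```text
time_s: 9.7
ee_pos: [0.5429, 0.1517, 0.1222]
ee_rot: [3.142, 0.0, 2.448]
ft_force: [4.0, 0.1, -2.2]
gripper_width: 0.251
grip_force: 69.3
```

Call:
{"api": "play_rows", "payload": {
  "increments": [
    [[0, 0, -1], [0, 0, 0], 0],
    [[0, 0, -1], [0, 0, 0], 0],
    [[0, 0, -1], [0, 0, 0], 0],
    [[0, 0, -1], [0, 0, 0], 0],
    [[0, 0, 0], [0, 0, 0], 0]
  ]
}}

```text
time_s: 10.12
ee_pos: [0.5429, 0.1517, 0.1181]
ee_rot: [3.142, 0.0, 2.448]
ft_force: [4.9, -0.5, -2.2]
gripper_width: 0.247
grip_force: 69.3
```

Call:
{"api": "play_rows", "payload": {
  "increments": [
    [[-0.4, 0, -1], [0, 0, 0], 0],
    [[0, 0, -1], [0, 0, 0], 0],
    [[0, 0, 0], [0, 0, 0], 0],
    [[0, 0, 0], [0, 0, 0], 0]
  ]
}}

```text
time_s: 10.45
ee_pos: [0.5428, 0.1517, 0.1164]
ee_rot: [3.141, 0.001, 2.448]
ft_force: [6.0, 0.5, -1.0]
gripper_width: 0.248
grip_force: 69.5
```

```bash
python3 - <<'E'
from h import *
s=bot.get_state();print(s['ee_pos'],s['ft_force'],s['moment'])
x,y,z=s['ee_pos'];o=[]
for n in('side','scene'):
    k=cap(n)
    u,v=proj(k,[[x,y,.10]])[0].astype(int);print(n,u-33,v-25,proj(k,[[x,y,z+.004],[x,y,.087]]))
    o.append(cv2.resize(k['color'][max(v-25,0):v+25,u-33:u+33,::-1],(396,300),interpolation=cv2.INTER_CUBIC))
cv2.imwrite('pics/k3.png',np.clip(np.hstack(o)*1.8,0,255).astype(np.uint8))
E
```

```text
[0.54276545 0.15172194 0.11636211] [ 6.01914133  0.50591172 -0.9605613 ] [-0.02287259 -1.80796632 -0.01360539]
side 190 152 [[223.44322959 170.3998842 ]
 [224.20894532 182.27077286]]
scene 333 241 [[367.88838892 261.69764201]
 [365.36512926 270.0136417 ]]
```

View pics/k3.png

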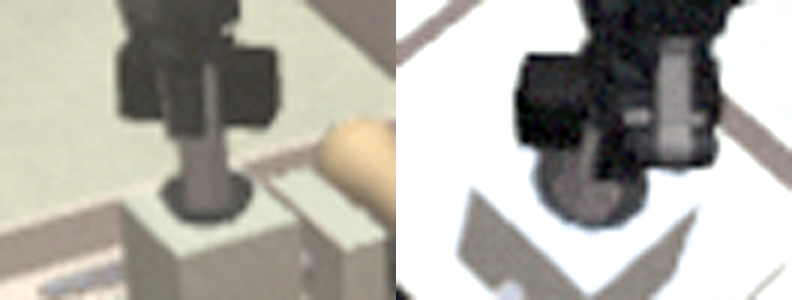

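The bar's underside sits about 32–33 mm above the rim in the side view, at 127 against the rim's 195. The fully home figure is 34 mm, so the key slid straight into the socket without needing a search. I'll relieve the side force and test the bottom.

Call:
{"api": "play_rows", "payload": {
  "increments": [
    [[0.6, 0, 0], [0, 0, 0], 0],
    [[0.6, 0, -0.7], [0, 0, 0], 0],
    [[0, 0, -0.7], [0, 0, 0], 0],
    [[0, 0, 0], [0, 0, 0], 0]
  ]
}}

```text
time_s: 10.88
ee_pos: [0.5437, 0.1516, 0.1161]
ee_rot: [3.141, -0.001, 2.447]
ft_force: [-4.4, -2.0, 26.5]
gripper_width: 0.247
grip_force: 73.4
```

The key bottoms at TCP z 0.116, so it is fully home. I'll ease off the pressure and turn clockwise.

Call:
{"api": "play_rows", "payload": {
  "increments": [
    [[-0.6, 0, 1.2], [0, 0, 0], 0],
    [[0, 0, 0], [0, 0, -3], 0],
    [[0, 0, 0], [0, 0, -5], 0],
    [[0, 0, 0], [0, 0, -5], 0],
    [[0, 0, 0], [0, 0, -5], 0],
    [[0, 0, 0], [0, 0, -5], 0],
    [[0, 0, 0], [0, 0, -5], 0],
    [[0, 0, 0], [0, 0, -5], 0],
    [[0, 0, 0], [0, 0, -5], 0],
    [[0, 0, 0], [0, 0, -2], 0],
    [[0, 0, 0], [0, 0, 0], 0]
  ]
}}

```text
time_s: 11.8
ee_pos: [0.5432, 0.1516, 0.1163]
ee_rot: [3.141, 0.0, 1.747]
ft_force: [3.6, -1.2, 4.8]
gripper_width: 0.245
grip_force: 70.5
```

```bash
python3 - <<'E'
from h import *
s=bot.get_state();print(s['ee_pos'],s['ee_rot'],s['ft_force'],s['moment'],s['joints'])
E
```

```text
[0.54321528 0.15156645 0.11628341] [3.14129832e+00 4.09009926e-04 1.74676196e+00] [ 3.55609966 -1.24320999  4.82294008] [-0.5144848  -0.91623752  0.00531678] [-0.82085212  0.52334014  0.63867642  1.88286517 -0.40136656  0.86571427
  0.19496536]
```

Call:
{"api": "play_rows", "payload": {
  "increments": [
    [[0, 0, 0], [0, 0, -4], 0],
    [[0, 0, 0], [0, 0, -4], 0],
    [[0, 0, 0], [0, 0, -4], 0],
    [[0, 0, 0], [0, 0, -2], 0]
  ]
}}

```text
time_s: 12.13
ee_pos: [0.5431, 0.1515, 0.1163]
ee_rot: [3.141, 0.0, 1.501]
ft_force: [3.1, -2.5, 5.6]
gripper_width: 0.245
grip_force: 70.6
```

```bash
python3 - <<'E'
from h import *
s=bot.get_state();print(s['ee_pos'],s['ee_rot'],s['ft_force'],s['moment'])
E
```

```text
[0.54314029 0.15151492 0.11630342] [3.14141707e+00 1.17478942e-04 1.50104536e+00] [ 3.1206642  -2.49273846  5.55433544] [-0.54164959 -0.76250433  0.12234384]
```

Call:
{"api": "play_rows", "payload": {
  "increments": [
    [[0, 0, 0], [0, 0, -2], 0],
    [[0, 0, 0], [0, 0, -2], 0],
    [[0, 0, 0], [0, 0, -2], 0]
  ]
}}

```text
time_s: 12.38
ee_pos: [0.5431, 0.1515, 0.1163]
ee_rot: [3.142, 0.0, 1.399]
ft_force: [2.0, -1.7, 5.7]
gripper_width: 0.249
grip_force: 70.6
```

```bash
python3 - <<'E'
from h import *
s=bot.get_state();print(s['ee_pos'],s['ee_rot'],s['ft_force'],s['moment'])
E
```

```text
[0.5430633  0.15147757 0.11626562] [3.14158823e+00 9.11211948e-05 1.39862889e+00] [ 1.96743057 -1.65411775  5.665474  ] [-0.61475764 -0.72480777  0.07388648]
```

Call:
{"api": "play_rows", "payload": {
  "increments": [
    [[0, 0, 0], [0, 0, -2], 0],
    [[0, 0, 0], [0, 0, -2], 0],
    [[0, 0, 0], [0, 0, -2], 0]
  ]
}}

```text
time_s: 12.63
ee_pos: [0.5431, 0.1515, 0.1163]
ee_rot: [-3.142, 0.0, 1.294]
ft_force: [2.0, -2.1, 5.7]
gripper_width: 0.247
grip_force: 70.6
```

```bash
python3 - <<'E'
from h import *
s=bot.get_state();print(s['ee_rot'],s['ft_force'],s['moment'])
E
```

```text
[-3.14153591e+00  5.89458337e-05  1.29386702e+00] [ 1.98592826 -2.14188515  5.6815404 ] [-0.58260086 -0.59680584  0.13716527]
```

Call:
{"api": "play_rows", "payload": {
  "increments": [
    [[0, 0, 0], [0, 0, -2], 0],
    [[0, 0, 0], [0, 0, -2], 0],
    [[0, 0, 0], [0, 0, -2], 0]
  ]
}}

```text
time_s: 12.88
ee_pos: [0.543, 0.1515, 0.1163]
ee_rot: [-3.141, 0.0, 1.189]
ft_force: [2.2, -2.0, 5.8]
gripper_width: 0.25
grip_force: 70.7
```

```bash
python3 - <<'E'
from h import *
s=bot.get_state();print(s['ee_rot'],s['ft_force'],s['moment'])
E
```

```text
[-3.14143700e+00  4.09036818e-05  1.18920122e+00] [ 2.15455934 -2.03678094  5.77773289] [-0.60817355 -0.49918213  0.11672541]
```

Call:
{"api": "play_rows", "payload": {
  "increments": [
    [[0, 0, 0], [0, 0, -2], 0],
    [[0, 0, 0], [0, 0, -2], 0]
  ]
}}

```text
time_s: 13.05
ee_pos: [0.543, 0.1515, 0.1163]
ee_rot: [-3.141, 0.0, 1.12]
ft_force: [1.2, -2.4, 6.3]
gripper_width: 0.245
grip_force: 70.9
```

```bash
python3 - <<'E'
from h import *
s=bot.get_state();print(s['ee_rot'],s['ft_force'],s['moment'])
E
```

```text
[-3.14145954e+00  1.64754323e-04  1.11969100e+00] [ 1.15239045 -2.44425451  6.31848317] [-0.62609467 -0.50091348  0.43319371]
```

Call:
{"api": "play_rows", "payload": {
  "increments": [
    [[0, 0, 0], [0, 0, -2], 0],
    [[0, 0, 0], [0, 0, -2], 0]
  ]
}}

```text
time_s: 13.22
ee_pos: [0.543, 0.1515, 0.1163]
ee_rot: [-3.142, 0.0, 1.05]
ft_force: [1.0, -2.2, 7.1]
gripper_width: 0.247
grip_force: 71.2
```

```bash
python3 - <<'E'
from h import *
s=bot.get_state();print(s['ee_rot'],s['ft_force'],s['moment'])
E
```

```text
[-3.14150316e+00  2.65727474e-04  1.05025033e+00] [ 1.00866846 -2.17319866  7.0804822 ] [-0.60953868 -0.47327959  0.77245411]
```

Torque jumped to 0.77 N m, so the screw is at its stop. I'll go slightly further, unwind a little, release gently and rise.

Call:
{"api": "play_rows", "payload": {
  "increments": [
    [[0, 0, 0], [0, 0, -2], 0],
    [[0, 0, 0], [0, 0, 0], 0],
    [[0, 0, 0], [0, 0, 2], 0],
    [[0, 0, 0], [0, 0, 2], 0],
    [[0, 0, 0], [0, 0, 1.5], 0],
    [[0, 0, 0], [0, 0, 0], 0.3],
    [[0, 0, 0], [0, 0, 0], 0.4],
    [[0, 0, 0], [0, 0, 0], 0.6],
    [[0, 0, 0], [0, 0, 0], 0.8],
    [[0, 0, 0], [0, 0, 0], 0.8],
    [[0, 0, 0], [0, 0, 0], 0.8]
  ]
}}

```text
time_s: 14.13
ee_pos: [0.5429, 0.1517, 0.116]
ee_rot: [-3.141, 0.0, 1.112]
ft_force: [-0.0, -0.5, 1.2]
gripper_width: 0.801
grip_force: 0.0
```

Call:
{"api": "play_rows", "payload": {
  "increments": [
    [[0, 0, 5], [0, 0, 0], 0.8],
    [[0, 0, 10], [0, 0, 0], 0.8],
    [[0, 0, 15], [0, 0, 0], 0.8],
    [[0, 0, 20], [0, 0, 0], 0.8],
    [[0, 0, 25], [0, 0, 0], 0.8],
    [[0, 0, 25], [0, 0, 0], 0.8],
    [[-20, 0, 10], [0, 0, 0], 0.8],
    [[-40, 0, 0], [0, 0, 0], 0.8],
    [[-40, 0, 0], [0, 0, 0], 0.8],
    [[-20, 0, 0], [0, 0, 0], 0.8],
    [[0, 0, 0], [0, 0, 0], 0.8]
  ]
}}

```text
time_s: 15.05
ee_pos: [0.4196, 0.1518, 0.2263]
ee_rot: [-3.138, -0.002, 1.114]
ft_force: [0.6, 1.3, 0.6]
gripper_width: 0.801
grip_force: 0.0
```

```bash
python3 - <<'E'
from h import *
x,y=.5432,.1516;o=[]
for n in('side','scene'):
    k=cap(n)
    u,v=proj(k,[[x,y,.10]])[0].astype(int);print(n,u-33,v-25,proj(k,[[x,y,.121],[x,y,.151],[x,y,.087]]))
    o.append(cv2.resize(k['color'][max(v-25,0):v+25,u-33:u+33,::-1],(396,300),interpolation=cv2.INTER_CUBIC))
    P=pts(k).reshape(-1,3);Q=P[(P[:,2]>.125)&(P[:,2]<.16)&(np.hypot(P[:,0]-x,P[:,1]-y)<.04)]
    T=Q[Q[:,2]>Q[:,2].max()-.006];print(np.percentile(Q[:,2],[1,50,95,99]),cv2.minAreaRect((Q[:,:2]*1000).astype(np.float32)))
cv2.imwrite('pics/k4.png',np.clip(np.hstack(o)*1.8,0,255).astype(np.uint8))
E
```

```text
side 191 152 [[223.61102265 170.14866016]
 [222.90567598 159.17673342]
 [224.38892518 182.24921984]]
[0.12570076 0.14631602 0.14934734 0.15014643] ((540.9539794921875, 150.42039489746094), (69.86649322509766, 22.266389846801758), 64.4126968383789)
scene 333 241 [[367.73746568 261.60894448]
 [370.14226204 253.66643069]
 [365.17030076 270.08772594]]
[0.12621009 0.15010556 0.15287707 0.15381668] ((544.221923828125, 151.24105834960938), (65.1478500366211, 22.91461944580078), 63.26950454711914)
```

View pics/k4.png

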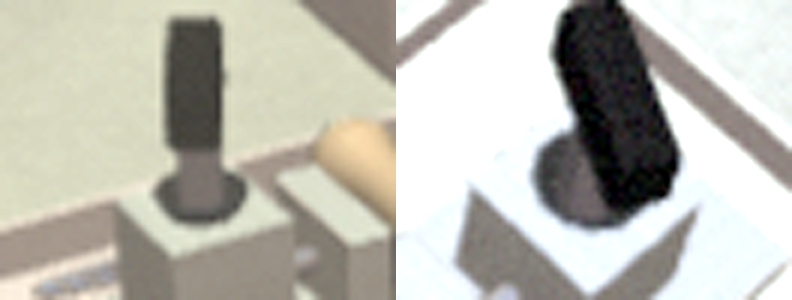

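The key stands upright with its bar's top at z ≈ 0.150, which means fully home. The bar was turned about 76° to a hard stop, and the gripper is clear.

```bash
python3 -c "
from cell import bot
print(bot.sign_off())"
```

```text
the job is handed in; nothing more can be done
None
```

I handed the job in with the key released and standing fully home in the socket; the screw was turned clockwise until the torque rose sharply at its stop, and the gripper touched none of the four bystanders (the sign-off returned no verdict).

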